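# Seat the tube block in the dry-block heater and start it

### The job

Pick up the aluminium tube block that has a tongue on one end and work it gently into the well of the block heater, tongue in the slot, shuffling it until it drops fully home; never force it. Let go of it, then press the heater's start button all the way in and let it come back. Leave the other things on the bench where they stand.

Things in the scene. Friction and masses are not known exactly. Their poses are not given: they have to be found in the camera images.
- tube_block: Bare aluminium tube block, 0.18 to 0.27 kg, standing loose on the bench. Body 64 (x) x 44 (y) x 30 (z) mm; a tongue 12 mm wide (y), 30 mm high stands 8 mm out from the middle of its +x end. Two rows of five small dark tube holes and an upright grip blade on top. Origin: centre of the underside of the 64 x 44 body (tongue not counted); z up.
- tube_block_grip (a point): Centre of the top edge of the tube block's grip blade, an upright aluminium bar 30 (block x) x 12 (block y) mm, reaching from 30 to 66 mm above the block's underside, over the block's origin. Same axes as the block.
- heater: White dry-block heater fixed on the bench, 220 (x) x 190 (y) mm, its deck 75 mm above the bench. Origin: centre of its underside; -x is its front, with display and start button; z up. In the deck's 126 x 106 mm recess lies a bare aluminium well plate with the well. Pushing the tube block against the heater or its plate with 25 N or more counts as forcing.
- heater_well (a point): Nominal centre of the well's mouth, level with the unloaded plate top, 80 mm above the bench, 25 mm to +x of the heater's origin; heater axes. The well: straight-walled pocket 67 (x) x 47 (y) mm, 22 mm deep, with a slot 15 mm wide (y), 9.5 mm long (x), equally deep, in the middle of its +x end. So 1.5 mm play all round the block. The real well is up to 6 mm off in x and in y.
- heater_plate (a point): Nominal centre of the well plate's underside, fixed to the heater. Plate 110 x 90 mm, top 5 mm above deck, square to the heater, clamped up to 6 mm off in x and in y (new each time, not reported). It lies on a springy pad: 3.4 N preload, then gives 1 mm per 1.5 N pushed down, hard stop after 6 mm. Seated, the block stands 8 mm, its blade 44 mm above the plate top.
- start_button (a joint): Start button, 0 when out, 0.006 m when fully pressed; springs back; about 5 N to press fully.
- start_button_top (a point): Centre of the round top (24 mm across) of the white start button, which is pressed straight down; on the heater's deck, 78 mm to the front (-x) and 55 mm to the left (+y) of the heater's origin.
- plain_block: Bystander: a larger aluminium tube block without a tongue, 80 x 50 x 30 mm with the same grip blade; does not fit the well. Origin: centre of the underside.
- reagent: Bystander: small amber bottle, 28 mm across, 52 mm high. Origin: centre of the underside.
- beaker: Bystander: white beaker, 68 mm across, 85 mm high. Origin: centre of the underside.
- buffer: Bystander: white bottle with blue cap, 60 mm across, 140 mm high. Origin: centre of the underside.
- cuvette_tray: Bystander: flat white cuvette tray, 75 x 110 x 18 mm. Origin: centre of the underside.
Things that resemble listed ones, but are neither listed nor needed, are in the scene too. Leave any red look-alike of the tube_block alone.

How it is judged:
On the way, in this order (a step that is already met when the one before it is completed fails the run):
1. the tube block is fully down in the heater's well (z of tube_block in the frame of heater_well between -0.032 and -0.019 m and x of tube_block in the frame of heater_well between -0.011 and 0.011 m and y of tube_block in the frame of heater_well between -0.011 and 0.011 m and angle between tube_block's own z axis and vertical below 0.08 rad), for 0.2 s.
2. the start button is pressed in, the block seated and not held (all of step 1 and value of joint start_button above 0.0045 m and contact force between tube_block and the fingers below 0.1 N), for 0.05 s.
At the end, for the whole second after the job is handed in: The tongued tube block is in the heater's well, upright (within 0.08 rad), its underside at least 19 mm below the nominal plate top (22 mm deep well), at rest and not held; the start button has been pressed at least 4.5 mm after that and is out again (within 1.5 mm) (all of step 1 and contact force between tube_block and the arm below 0.1 N and linear speed of tube_block below 0.02 m/s and value of joint start_button below 0.0015 m); the robot touches nothing.
It fails at once if the tube block is forced: pushed against the heater with 25 N or more (contact force between tube_block and heater above 25 N).
It fails at once if the start button is pressed before the block is home (value of joint start_button above 0.003 m and not (z of tube_block in the frame of heater_well between -0.032 and -0.019 m and x of tube_block in the frame of heater_well between -0.011 and 0.011 m and y of tube_block in the frame of heater_well between -0.011 and 0.011 m and angle between tube_block's own z axis and vertical below 0.08 rad)).
It fails at once if the tube block is tipped over (more than 0.6 rad) (angle between tube_block's own z axis and vertical above 0.6 rad).
It fails at once if another thing on the bench is moved by more than 25 mm (distance of any of plain_block, reagent, beaker, buffer, cuvette_tray from where it was at the start of the episode above 0.025 m).
It also fails if it takes over 64 s, if anything falls off the work surface, if the arm or the gripper's body presses on something with over 40 N, if the wrist force passes 120 N, or if a joint passes its speed limit or range.

### The arm

A 6-joint arm with a two-finger parallel gripper is mounted at the origin on the work surface. World frame = base frame: x ahead of the robot, y to its left, z up, the work surface at z = 0. Lengths are in m, angles in rad, forces in N, time in s.
With the tool pointing down it reaches from about 0.3 to 0.875 m from the base axis. Payload 6.4 kg.
Tool frame: the origin (TCP) lies on the centre line of the jaws, within the pads' length; the fingertips stand 22 mm ahead of it and the grasp point (between the pads) lies 3 mm ahead of it (nose_length is the distance from the TCP to the fingertips, in m); z points along the fingers, y is the line along which they close (so a half turn about z gives the same grasp; the last joint's range is limited). The gripper opens to 85 mm and grips with 20 to 120 N. Pads are 22 mm wide; open, the fingers measure 114 mm over their backs; the gripper's body (76 mm by 85 mm) begins 54 mm behind the grasp point. The pads swing forward as they close: fully open they stand 13 mm farther back than shut.
Start: joints at [1.104, 0.181, 1.607, -0, 1.354, -0.206], TCP at [0.148, 0.556, 0.253] pointing down, gripper open.
Joint ranges: [-2.99, 2.99], [-0.89, 2.07], [0.3, 2.58], [-1.14, 4.28], [0, 2.63], [-3.12, 3.12]. Speed limits (rad/s): [2.57, 2.57, 3.01, 3.14, 3.14, 3.14].

### API

Orientations are given as a unit quaternion [w, x, y, z].
In Python, from rig import * gives the robot as it stands. The module is installed in compiled form; this text tells all that it offers.
- The arm moves only by the tool apply_moves, never from a script. Its arguments are lists of equal length, an entry for each row: "delta_pos": the shift along the tool's x, y, z in units of 25 mm (1.0 is 25 mm), a list of three; "dr": the turn, a rotation vector about the tool's x, y, z in units of 5 degrees (1.0 is 5 degrees), a list of three. A call has 1 to 12 rows; each row shifts and turns the commanded pose from where the row before left it, along the tool's axes as they then stand; what a row does not reach is not made up. A row lasts 1/10 s, in which the tool goes at most 50 mm and 8.59 degrees, less where a joint would pass 70% of its speed; a pose out of reach is approached as far as the arm can. A call is refused whole if a number of a shift passes 1 or a number of a turn 1, either way. A call with a gripper value outside its range is refused whole. "gripper" is the finger opening in mm, from 0 to 85.4, set as the call begins (left out, the last holds). The fingers move at their own pace and stop on an object; "squeeze" is the grip in N (left out, the last holds). Time passes only in rows, so rows that do not move let the fingers close. It gives the time, the measured TCP pose, the force, the opening and the grip force at its end, in the units of the state.
- state(): the state, without advancing time (a new reading comes with each control period).
- get_image(name): name is "scene" or "top" or "wrist"; returns a dict with "color" (420x560x3 uint8, blue, green, red), "vfov" (degrees; the focal length in pixels is half the picture's height over the tangent of half this angle, whatever the lens; pixels are square), "cx", "cy" (the principal point, pixels), "camera_from_world" (4x4, takes a point from world to camera coordinates); the wrist camera has in their place "tool_from_camera" (4x4, takes a point from camera to tool coordinates, whose origin is the TCP and whose axes are the flange's). Camera axes: x right, y down, z forward; pixel columns grow to the right and rows downward; lengths in m; the calibration is good to about 2 mm. A picture is of the moment at which its call begins: read the wrist's pose just before it. There is no depth.
- finish_job(): hands the job in; it is judged then, once.
Trained networks look in a picture, given as the dict that the camera call returned (one of the last four; its "shot" number tells which), for a name from the list of things; names that differ only in an ending like _2 or _b are one class to them, and where a whole thing is asked for, a point or a joint stands for the part that bears it (a point fixed in the world has none). Each returns a list of dicts, best first, with "p" (0 to 1); they miss things now and then, are a little off and sometimes report something else, mostly with a low value. They report only what shows in the picture. A call takes as long as a camera call. They do not tell look-alikes from the thing itself.
- boxes_of(picture, target): "box" ([left, top, width, height] as shares, 0 to 1, of the picture: columns of its width, rows of its height, round what is visible of it).
The state is a dict: "clock": time; "joint_positions": joint angles; "qd": joint speeds; "joint_efforts": joint torques, N m; "eef_pos": TCP position; "orientation": TCP orientation; "wrist_force": force on the tool from outside, world axes, zero at the start; "ft_torque": the same for the moment, N m; "gripper_width": finger opening in m; "grip_force": force on a finger pad.
Only numpy, scipy, OpenCV 4.12 (cv2) and the standard library are available. Lean on these libraries where they do the work, as an engineer would, in place of code of your own. Each camera call takes 0.05 s, during which the arm holds its last target. There are 200 camera calls.

## Working session

There is one attempt and no reset: what is moved stays moved. The work goes in short steps, Python scripts to look and compute and a tool call to move; the robot and the scene stay as the last step left them, time stands still between calls to the robot, and variables do not carry over. Pictures are saved under pics/ and viewed, at most 10 in all, crops included, and the job is handed in when it is done.

Besides the shell and the picture viewer there is one more tool, called after "Request:" by a JSON object that holds its "op" and its "data". apply_moves: Moves the arm, as the interface text tells. Its arguments: {"type":"object","properties":{"delta_pos":{"type":"array","items":{"type":"array","items":{"type":"number"}}},"dr":{"type":"array","items":{"type":"array","items":{"type":"number"}}},"gripper":{"type":"number"},"squeeze":{"type":"number"}},"required":["delta_pos","dr"]}

```bash
mkdir -p pics; cat > h.py <<'E'
from rig import *
import numpy as np, cv2
from scipy.spatial.transform import Rotation as R
def Kf(p): 
    h=p["color"].shape[0]; return h/2/np.tan(np.radians(p["vfov"])/2)
def tool(s):
    T=np.eye(4); q=s["orientation"]; T[:3,:3]=R.from_quat([q[1],q[2],q[3],q[0]]).as_matrix(); T[:3,3]=s["eef_pos"]; return T
def shot(name):
    s=state(); p=get_image(name)
    p["wc"]=tool(s)@p["tool_from_camera"] if name=="wrist" else np.linalg.inv(p["camera_from_world"])
    return p
def ray(p,u,v):
    d=p["wc"][:3,:3]@np.array([(u-p["cx"])/Kf(p),(v-p["cy"])/Kf(p),1]); return p["wc"][:3,3],d
def atz(p,u,v,z):
    o,d=ray(p,u,v); return o+d*(z-o[2])/d[2]
def tri(rs):
    A=0;b=0
    for o,d in rs:
        d=d/np.linalg.norm(d);M=np.eye(3)-np.outer(d,d);A=A+M;b=b+M@o
    return np.linalg.solve(A,b)
def proj(p,X):
    c=np.linalg.inv(p["wc"])@np.append(X,1); return c[0]/c[2]*Kf(p)+p["cx"],c[1]/c[2]*Kf(p)+p["cy"]
E
python3 - <<'E'
from h import *
np.set_printoptions(precision=4,suppress=True)
print({k:v for k,v in state().items()})
a=shot("scene");b=shot("top")
for n,p in (("scene",a),("top",b)):
    print(n,p["vfov"],p["cx"],p["cy"],p["wc"])
    for t in ("tube_block","heater","start_button","plain_block"):
        for r in boxes_of(p,t)[:4]:
            x=np.array(r["box"])*[560,420,560,420]; print(t,round(r["p"],2),x, atz(p,x[0]+x[2]/2,x[1]+x[3]/2,.03))
cv2.imwrite("pics/a.png",a["color"]);cv2.imwrite("pics/b.png",b["color"])
E
```

```text
{'clock': 0.0, 'joint_positions': array([ 1.1037,  0.1815,  1.608 ,  0.    ,  1.3538, -0.2063]), 'qd': array([ 0.0001,  0.0009, -0.001 ,  0.0005, -0.0008,  0.    ]), 'joint_efforts': array([  0.0025, -44.4849, -35.1355,   0.    ,   0.0087,   0.    ]), 'eef_pos': array([0.148 , 0.5551, 0.2524]), 'orientation': array([-0.0003,  0.13  ,  0.9915, -0.0008]), 'wrist_force': array([-0.5533, -0.2589,  0.1431]), 'ft_torque': array([0.0465, 0.0152, 0.0004]), 'grip_force': 0.0, 'gripper_width': 0.08537984723981132}
scene 42.24394005440925 267.09936602082445 204.4746513379295 [[-0.8388  0.447  -0.311   0.9527]
 [ 0.5445  0.6915 -0.4748  0.5376]
 [ 0.0028 -0.5675 -0.8233  1.1258]
 [ 0.      0.      0.      1.    ]]
tube_block 0.87 [284.984 218.484  34.72   29.19 ] [0.5136 0.0198 0.03  ]
heater 0.88 [176.904 131.712 111.72   88.284] [ 0.564  -0.2157  0.03  ]
plain_block 0.61 [357.392 284.592  30.128  46.788] [0.4955 0.2579 0.03  ]
top 57.84154225327178 278.24721194439724 206.49692595574038 [[-0.0241 -0.9892  0.1445  0.451 ]
 [-0.9995  0.0268  0.017  -0.0874]
 [-0.0206 -0.144  -0.9894  1.0004]
 [ 0.      0.      0.      1.    ]]
tube_block 0.81 [236.376 226.8    19.096  29.106] [0.5051 0.0139 0.03  ]
tube_block 0.57 [200.704 218.61   17.976  23.604] [0.5355 0.1067 0.03  ]
heater 0.81 [293.216 155.82   92.12  108.192] [ 0.5796 -0.2273  0.03  ]
start_button 0.39 [308.392 229.992   8.792  12.096] [ 0.5143 -0.1569  0.03  ]
plain_block 0.56 [136.696 231.21   35.728  34.314] [0.4931 0.2481 0.03  ]
```

View pics/b.png

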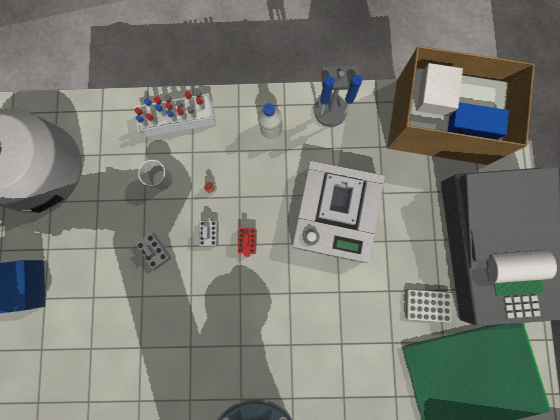

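View pics/a.png

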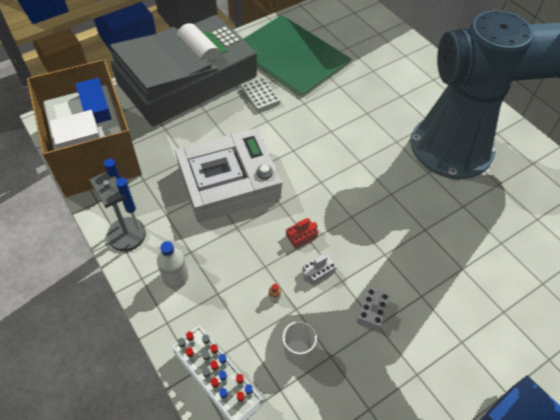

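The top view shows the aluminium tongued block at about (207,232), with its red look-alike at (247,241). The plain block is at (152,252), the heater at (340,212), its well at (342,198) and the button at (311,237). I'll go closer with the wrist camera.

Request:
{"op": "apply_moves", "data": {"delta_pos": [[-1,-0.73,0],[-1,-0.73,0],[-1,-0.73,0],[-1,-0.73,0],[-1,-0.73,0],[-1,-0.73,0],[-1,-0.73,0],[-1,-0.73,0],[-1,-0.73,0],[-1,-0.73,0],[-1,-0.73,0],[-1,-0.73,0]], "dr": [[0,0,0],[0,0,0],[0,0,0],[0,0,0],[0,0,0],[0,0,0],[0,0,0],[0,0,0],[0,0,0],[0,0,0],[0,0,0],[0,0,0]]}}

```text
clock: 1.7
eef_pos: [0.3823, 0.2656, 0.2535]
orientation: [0.0, 0.13, 0.992, 0.0]
wrist_force: [-0.3, 0.2, 0.6]
gripper_width: 0.0855
grip_force: 0.0
```

Request:
{"op": "apply_moves", "data": {"delta_pos": [[-1,-0.73,0],[-1,-0.73,0],[-1,-0.73,0],[-1,-0.73,0],[0,0,0],[0,0,0]], "dr": [[0,0,0],[0,0,0],[0,0,0],[0,0,0],[0,0,0],[0,0,0]], "gripper": 60}}

```text
clock: 2.3
eef_pos: [0.4595, 0.17, 0.2532]
orientation: [-0.0, 0.131, 0.991, 0.0]
wrist_force: [0.1, -0.4, -0.8]
gripper_width: 0.0598
grip_force: 0.0
```

```bash
python3 - <<'E'
from h import *
np.set_printoptions(precision=4,suppress=True)
s=state();print(s["clock"],s["eef_pos"],s["orientation"],s["wrist_force"])
p=shot("wrist");print(p["vfov"],p["tool_from_camera"])
for t in ("tube_block","tube_block_grip","heater","start_button"):
    for r in boxes_of(p,t)[:3]: print(t,r["p"],np.array(r["box"])*[560,420,560,420])
cv2.imwrite("pics/c.png",p["color"])
np.savez("c.npz",color=p["color"],wc=p["wc"],vfov=p["vfov"],cx=p["cx"],cy=p["cy"])
E
```

```text
2.3 [0.4595 0.17   0.2532] [-0.0003  0.1309  0.9914  0.0001] [ 0.0699 -0.3819 -0.8195]
60.069151973305935 [[ 0.0004 -0.9476 -0.3193  0.0833]
 [ 1.      0.0007 -0.0008  0.0001]
 [ 0.001  -0.3193  0.9476 -0.1212]
 [ 0.      0.      0.      1.    ]]
tube_block 0.72 [115.92  215.712  64.4    76.314]
tube_block 0.67 [214.48  213.318  56.504  74.718]
tube_block_grip 0.84 [213.808 213.108  57.68   71.988]
tube_block_grip 0.6 [112.616 215.418  66.08   74.592]
tube_block_grip 0.18 [  0.    258.3    68.824 144.396]
heater 0.76 [  0.    259.308  65.912 146.706]
```

View pics/c.png

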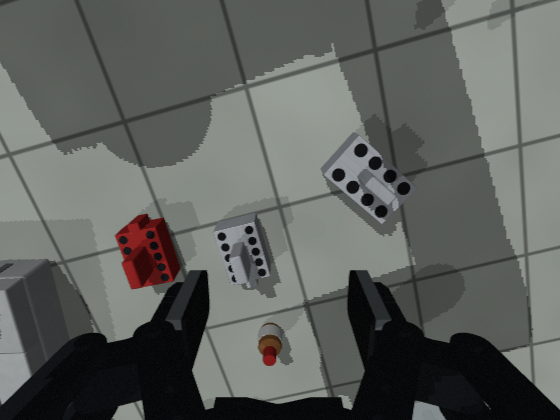

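The wrist view shows the aluminium block at (243,250), with a nub that looks like the tongue at its lower end (250,287), pointing away from the robot. The red block is at (147,250) with its tongue the other way. Next I'll centre on the aluminium block and look again from closer.

```bash
python3 - <<'E'
from h import *
np.set_printoptions(precision=4,suppress=True)
p=dict(np.load("c.npz"));s=state();T=tool(s)
X=atz(p,243,250,.03);print(X, np.linalg.inv(T)@np.append(X,1)/.025)
g=p["color"][195:305,90:300];cv2.imwrite("pics/c2.png",cv2.resize(g,None,fx=3.5,fy=3.5,interpolation=cv2.INTER_CUBIC))
E
```

```text
[0.5245 0.1147 0.03  ] [-3.1161 -1.508   8.9329 40.    ]
```

View pics/c2.png

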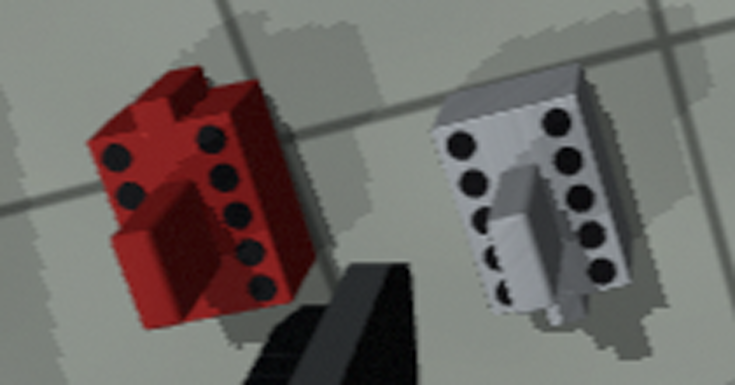

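The closer crop shows the aluminium block's tongue at its far end, crop (555,310), away from the robot. The red block's tongue is on its near end.

Request:
{"op": "apply_moves", "data": {"delta_pos": [[-0.8,-0.4,0.5],[-0.8,-0.4,0.6],[-0.8,-0.4,0.7],[-0.7,-0.3,0.7],[0,0,0.7],[0,0,0],[0,0,0]], "dr": [[0,0,0],[0,0,0],[0,0,0],[0,0,0],[0,0,0],[0,0,0],[0,0,0]]}}

```text
clock: 3.25
eef_pos: [0.5242, 0.1147, 0.1734]
orientation: [-0.0, 0.13, 0.992, -0.0]
wrist_force: [0.2, -0.5, 0.6]
gripper_width: 0.06
grip_force: 0.0
```

```bash
python3 - <<'E'
from h import *
np.set_printoptions(precision=4,suppress=True)
p=dict(np.load("c.npz"))
for u,v in ((435,128),(582,97),(632,283)): print(atz(p,90+u/3.5,195+v/3.5,.03))
s=state();print(s["clock"],s["eef_pos"],s["orientation"],s["wrist_force"])
p=shot("wrist")
for t in ("tube_block",):
    for r in boxes_of(p,t)[:3]: print(t,r["p"],np.array(r["box"])*[560,420,560,420])
cv2.imwrite("pics/d.png",p["color"])
np.savez("d.npz",color=p["color"],wc=p["wc"],vfov=p["vfov"],cx=p["cx"],cy=p["cy"])
E
```

```text
[0.4971 0.0924 0.03  ]
[0.4989 0.1365 0.03  ]
[0.561  0.1344 0.03  ]
3.25 [0.5242 0.1147 0.1734] [-0.0004  0.1296  0.9916 -0.    ] [ 0.2438 -0.5118  0.5999]
tube_block 0.71 [238.392 155.904  78.624  99.204]
tube_block 0.63 [102.2   154.686  87.192  99.918]
tube_block 0.56 [384.384  36.498 139.72  129.192]
```

View pics/d.png

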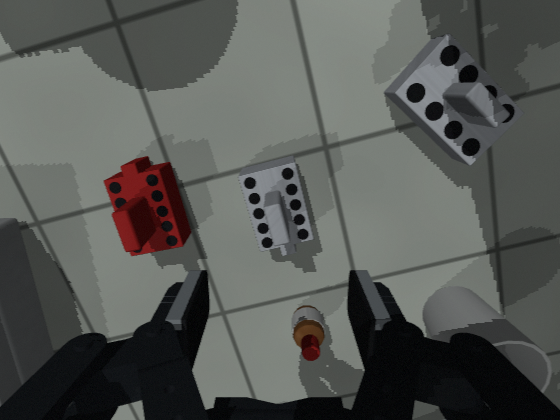

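Picture d shows the aluminium block centred at about (277,210), clear of the fingers. The red block is at (147,207), the bottle at (308,330). I'll enlarge it once to refine the corners and the blade.

```bash
python3 - <<'E'
from h import *
p=dict(np.load("d.npz"))
g=p["color"][150:265,225:335];cv2.imwrite("pics/d2.png",cv2.resize(g,None,fx=5,fy=5,interpolation=cv2.INTER_CUBIC))
E
```

```text
(no output)
```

View pics/d2.png

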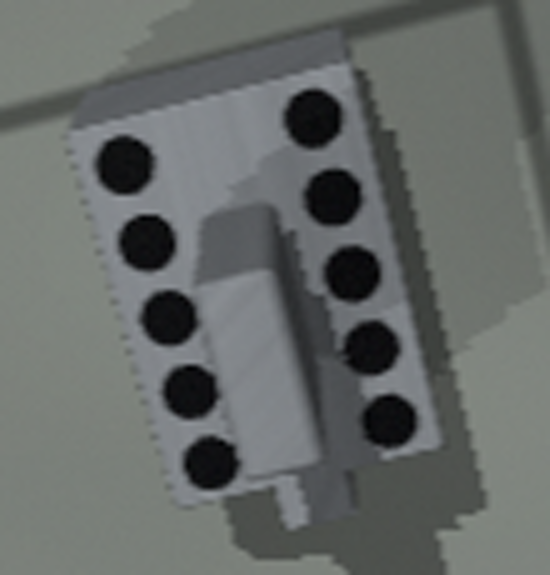

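The crop shows the tongue at (300,500), the body's top corners at (70,130), (355,63), (442,442) and (180,505), and the blade top centred at (259,373).

```bash
python3 - <<'E'
from h import *
np.set_printoptions(precision=4,suppress=True)
c=dict(np.load("c.npz"));d=dict(np.load("d.npz"))
px=lambda u,v:(225+u/5,150+v/5)
Q=[atz(d,*px(u,v),.03) for u,v in ((70,130),(355,63),(442,442),(180,505))];print(np.array(Q),np.mean(Q,0))
for a,b in ((0,3),(1,2)): e=Q[b]-Q[a];print("yaw",np.degrees(np.arctan2(e[1],e[0])))
print("tri", tri([ray(c,90+525/3.5,195+262/3.5),ray(d,*px(259,373))]), tri([ray(c,90+582/3.5,195+97/3.5),ray(d,*px(355,63))]))
B=[atz(d,*px(u,v),.066) for u,v in ((197,283),(273,265),(320,465),(248,478))];print(np.array(B),np.mean(B,0))
s=state();T=tool(s);print(T)
E
```

```text
[[0.4968 0.0917 0.03  ]
 [0.4979 0.1353 0.03  ]
 [0.5602 0.1339 0.03  ]
 [0.5601 0.091  0.03  ]] [0.5287 0.113  0.03  ]
yaw -0.6940852579918859
yaw -1.2176875411589747
tri [0.5307 0.1124 0.0603] [0.4988 0.1358 0.0288]
[[0.5138 0.108  0.066 ]
 [0.5139 0.1184 0.066 ]
 [0.5434 0.1173 0.066 ]
 [0.5427 0.1073 0.066 ]] [0.5285 0.1128 0.066 ]
[[-0.9664  0.2569  0.0017  0.525 ]
 [ 0.2569  0.9664  0.      0.1147]
 [-0.0017  0.0005 -1.      0.1745]
 [ 0.      0.      0.      1.    ]]
```

Request:
{"op": "apply_moves", "data": {"delta_pos": [[-0.16,-0.03,0],[0,0,0.5],[0,0,0.8],[0,0,0.9],[0,0,0.9],[0,0,0.7],[0,0,0.5],[0,0,0.36],[0,0,0],[0,0,0]], "dr": [[0,0,-0.9],[0,0,-0.9],[0,0,-0.92],[0,0,0],[0,0,0],[0,0,0],[0,0,0],[0,0,0],[0,0,0],[0,0,0]], "gripper": 40}}

```text
clock: 4.35
eef_pos: [0.5289, 0.1124, 0.0575]
orientation: [0.001, 0.012, 1.0, -0.0]
wrist_force: [0.2, 0.4, 0.9]
gripper_width: 0.0407
grip_force: 0.0
```

Request:
{"op": "apply_moves", "data": {"delta_pos": [[0,0,0],[0,0,0],[0,0,0],[0,0,0],[0,0,0],[0,0,0],[0,0,0]], "dr": [[0,0,0],[0,0,0],[0,0,0],[0,0,0],[0,0,0],[0,0,0],[0,0,0]], "gripper": 0, "squeeze": 40}}

```text
clock: 5.05
eef_pos: [0.5291, 0.1123, 0.0577]
orientation: [0.001, 0.012, 1.0, -0.0]
wrist_force: [-1.4, 0.1, 6.3]
gripper_width: 0.0116
grip_force: 40.0
```

Request:
{"op": "apply_moves", "data": {"delta_pos": [[0,0,-0.3],[0,0,-0.6],[0,0,-0.9],[0,0,-1],[0,0,-1],[0,0,-1],[0,0,-0.9],[0,0,-0.5],[0,0,0]], "dr": [[0,0,0],[0,0,0],[0,0,0],[0,0,0],[0,0,0],[0,0,0],[0,0,0],[0,0,0],[0,0,0]]}}

```text
clock: 5.95
eef_pos: [0.5294, 0.1124, 0.2142]
orientation: [0.002, 0.012, 1.0, 0.0]
wrist_force: [0.2, -1.1, -1.6]
gripper_width: 0.0113
grip_force: 39.1
```

```bash
python3 - <<'E'
from h import *
np.set_printoptions(precision=4,suppress=True)
p=shot("top");s=state();T=tool(s)
for u,v in((342,198),(311,237)):
  X=atz(p,u,v,.08);print(X, np.linalg.inv(T)@np.append(X,1)/.025)
print(s["eef_pos"],s["gripper_width"],s["wrist_force"])
E
```

```text
[ 0.6022 -0.2281  0.08  ] [ -3.256  -13.5446   5.3042  40.    ]
[ 0.5089 -0.1489  0.08  ] [  0.5507 -10.4654   5.2984  40.    ]
[0.5285 0.1124 0.2125] 0.011278889247420407 [ 0.3307  0.4126 -2.812 ]
```

Request:
{"op": "apply_moves", "data": {"delta_pos": [[-0.4,-0.5,0],[-0.4,-1,0],[-0.4,-1,0],[-0.4,-1,0],[-0.4,-1,0],[-0.4,-1,0],[-0.4,-1,0],[-0.4,-1,0],[-0.4,-1,0],[-0.4,-1,0],[-0.4,-1,0],[-0.4,-1,0]], "dr": [[0,0,0],[0,0,0],[0,0,0],[0,0,0],[0,0,0],[0,0,0],[0,0,0],[0,0,0],[0,0,0],[0,0,0],[0,0,0],[0,0,0]]}}

```text
clock: 7.2
eef_pos: [0.6411, -0.1797, 0.2093]
orientation: [-0.002, 0.012, 1.0, 0.001]
wrist_force: [0.0, 0.2, -2.1]
gripper_width: 0.0116
grip_force: 39.1
```

Request:
{"op": "apply_moves", "data": {"delta_pos": [[-0.4,-1,0],[-0.4,-0.7,0],[0,-0.3,0],[0,0,0],[0,0,0]], "dr": [[0,0,0],[0,0,0],[0,0,0],[0,0,0],[0,0,0]]}}

```text
clock: 7.7
eef_pos: [0.6596, -0.2278, 0.2105]
orientation: [-0.001, 0.012, 1.0, 0.001]
wrist_force: [-0.4, 1.4, -2.0]
gripper_width: 0.0115
grip_force: 39.2
```

```bash
python3 - <<'E'
from h import *
np.set_printoptions(precision=4,suppress=True)
s=state();print(s["clock"],s["eef_pos"],s["orientation"],s["gripper_width"],s["wrist_force"])
p=shot("wrist")
cv2.imwrite("pics/e.png",cv2.resize(p["color"],None,fx=1.42,fy=1.42,interpolation=cv2.INTER_CUBIC))
np.savez("e.npz",color=p["color"],wc=p["wc"],vfov=p["vfov"],cx=p["cx"],cy=p["cy"])
E
```

```text
7.7 [ 0.6596 -0.2278  0.2105] [-0.001   0.0117  0.9999  0.0007] 0.011486316074319188 [-0.3626  1.4039 -2.0341]
```

View pics/e.png

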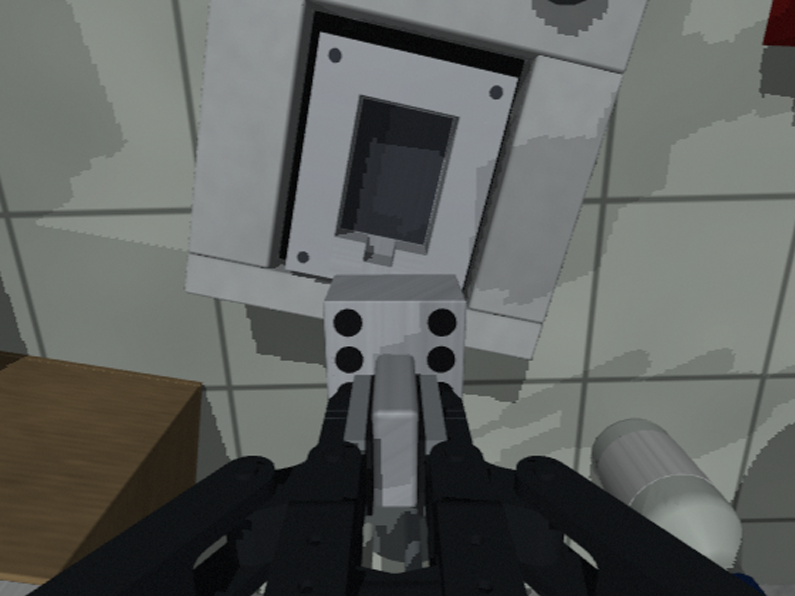

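Picture e (scale 1.42) shows the well mouth's corners at about (360,95), (459,116), (428,255) and (335,236), with the slot at (378,252). The held block's near top corners are at (325,300) and (465,300). I'll refine these corners numerically.

```bash
cat > w.py <<'E'
from h import *
np.set_printoptions(precision=4,suppress=True)
def sub(p,pts,w=3):
    g=cv2.cvtColor(p["color"],cv2.COLOR_BGR2GRAY)
    return cv2.cornerSubPix(g,np.array(pts,np.float32).reshape(-1,1,2),(w,w),(-1,-1),(3,30,.01)).reshape(-1,2)
E
python3 - <<'E'
from w import *
p=dict(np.load("e.npz"));s=state();T=tool(s)
W=sub(p,np.array([(360,95),(459,116),(428,255),(335,236)])/1.42)
P=sub(p,np.array([(319,31),(518,78)])/1.42)
B=sub(p,np.array([(325,300),(465,300)])/1.42); BL=sub(p,np.array([(338,275),(457,275)])/1.42)
print(W*1.42,P*1.42,B*1.42,BL*1.42)
Q=np.array([atz(p,*w,.08) for w in W]);print(Q)
for a,b in((0,1),(1,2),(2,3),(3,0)):print(np.linalg.norm(Q[a]-Q[b]),np.degrees(np.arctan2(*(Q[b]-Q[a])[1::-1])))
print("mean",Q.mean(0), "plate edge",[atz(p,*w,.08) for w in P])
Ti=np.linalg.inv(T)
zt=T[2,3]-.028   # block top: tool z .028
for n,C,z in(("top",B,T[2,3]-.0275),("low",BL,T[2,3]-.0575)):
  C=np.array([Ti@np.append(atz(p,*w,z),1) for w in C]);print(n,C[:,:3],np.linalg.norm(C[0]-C[1]))
g=p["color"][55:215,180:380];cv2.imwrite("pics/e2.png",cv2.resize(g,None,fx=3.75,fy=3.75,interpolation=cv2.INTER_CUBIC))
E
```

```text
[[358.9954  93.9828]
 [458.9764 116.5275]
 [426.0992 254.5921]
 [333.8436 235.5324]] [[319.5931  31.069 ]
 [517.4048  77.3859]] [[323.2618 300.1887]
 [465.     300.    ]] [[338.     275.    ]
 [454.417  273.7933]]
[[ 0.563  -0.2415  0.08  ]
 [ 0.5737 -0.1959  0.08  ]
 [ 0.6387 -0.2113  0.08  ]
 [ 0.6279 -0.2569  0.08  ]]
0.04687832445626164 76.75982948493868
0.06674690124985504 -13.338023092279203
0.0468722089763749 -103.24988761081337
0.06673894178799988 166.66721599946482
mean [ 0.6008 -0.2264  0.08  ] plate edge [array([ 0.5369, -0.2576,  0.08  ]), array([ 0.5577, -0.1698,  0.08  ])]
top [[ 0.0326 -0.0218  0.0275]
 [ 0.0327  0.0213  0.0276]] 0.04307118254414815
low [[ 0.0319 -0.0205  0.0575]
 [ 0.0324  0.0213  0.0576]] 0.041832697837783324
```

View pics/e2.png

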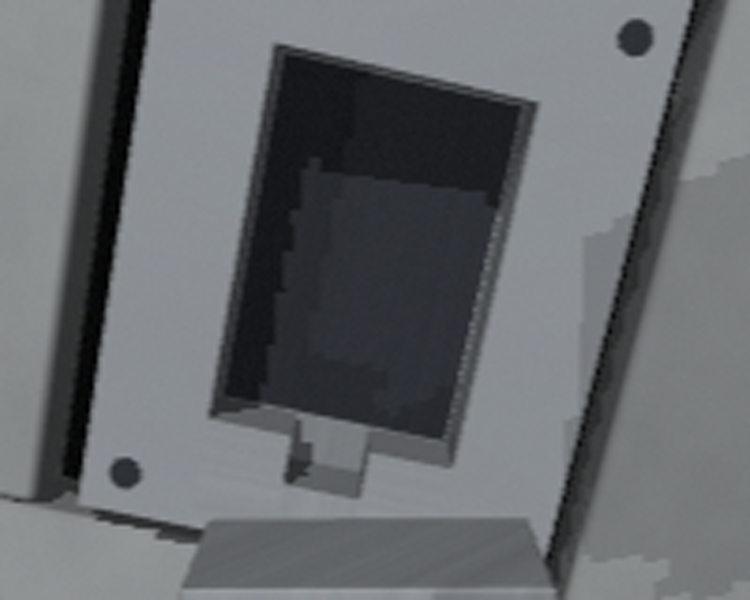

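The crop confirms the well mouth and its slot toward the held block: 66.7 x 46.9 mm, yaw -13.3°, centre (0.6008,-0.2264). I'll move over it and turn to match.

Request:
{"op": "apply_moves", "data": {"delta_pos": [[0.33,0,0],[0.5,0,0],[0.5,0,0],[0.5,0,0],[0.5,0,0],[0,0,0.6],[0,0,0.8],[0,0,0.7],[0,0,0.3],[0,0,0],[0,0,0],[0,0,0]], "dr": [[0,0,0],[0,0,0],[0,0,0],[0,0,0],[0,0,0],[0,0,0.6],[0,0,0.6],[0,0,0.6],[0,0,0.6],[0,0,0],[0,0,0],[0,0,0]]}}

```text
clock: 8.95
eef_pos: [0.6025, -0.227, 0.153]
orientation: [0.001, 0.115, 0.993, -0.0]
wrist_force: [-0.3, 0.2, -1.2]
gripper_width: 0.0111
grip_force: 39.2
```

```bash
python3 - <<'E'
from w import *
s=state();T=tool(s);print(s["clock"],T,s["wrist_force"])
d=np.array([.6008,-.2264,0])-T[:3,3];print("toolxy to well mm",(T[:3,:3].T@d)*1e3)
p=shot("wrist")
cv2.imwrite("pics/f.png",cv2.resize(p["color"][100:400,130:430],(600,600),interpolation=cv2.INTER_CUBIC))
np.savez("f.npz",color=p["color"],wc=p["wc"],vfov=p["vfov"],cx=p["cx"],cy=p["cy"])
E
```

```text
8.95 [[-0.9733  0.2294  0.0015  0.6025]
 [ 0.2294  0.9733 -0.001  -0.227 ]
 [-0.0017 -0.0006 -1.      0.153 ]
 [ 0.      0.      0.      1.    ]] [-0.2858  0.1896 -1.1523]
toolxy to well mm [  2.095    0.2694 153.001 ]
```

View pics/f.png

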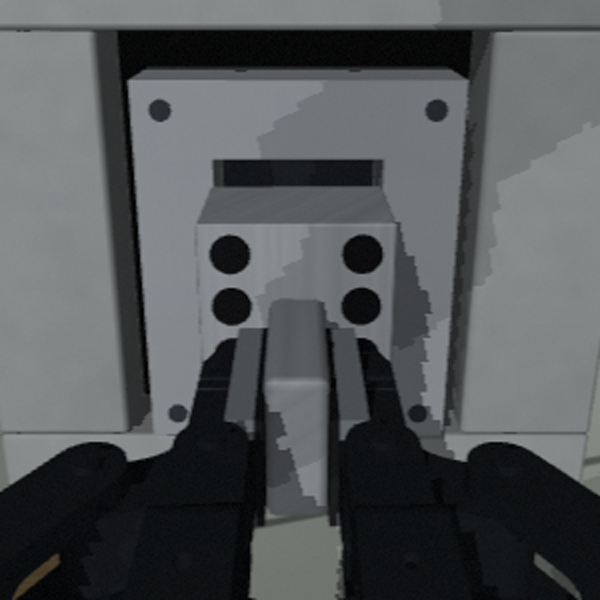

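Picture f shows the block square over the well. The well's near mouth edge is at row 160, columns 213–384. The block's lower near edge is at row 186, columns 211–387.

```bash
python3 - <<'E'
from w import *
p=dict(np.load("f.npz"));T=tool(state());Ti=np.linalg.inv(T)
for n,pts,z in(("well",((213,160),(384,160)),.08),("blklow",((210,186),(387,186)),T[2,3]-.0577),("blktop",((197,223),(396,223)),T[2,3]-.0277)):
  q=sub(p,[(130+u/2,100+v/2) for u,v in pts],2);print(n,(q-[130,100])*2)
  for src in (q,[(130+u/2,100+v/2) for u,v in pts]): print(np.array([(Ti@np.append(atz(p,*w,z),1))[:3]*1e3 for w in src]))
E
```

```text
well [[212.0828 158.8541]
 [382.1431 158.8288]]
[[ 35.2813 -23.0168  72.9457]
 [ 35.3375  23.6393  72.9175]]
[[ 34.9584 -22.7767  72.9461]
 [ 35.0079  24.1616  72.9177]]
blklow [[212.4459 182.0685]
 [387.     186.    ]]
[[ 32.9756 -21.3206  57.6554]
 [ 31.981   23.3063  57.6302]]
[[ 31.9305 -21.9845  57.6576]
 [ 31.981   23.3063  57.6302]]
blktop [[195.6841 222.7258]
 [396.1896 220.9462]]
[[ 32.2766 -21.6821  27.6568]
 [ 32.736   21.7278  27.6298]]
[[ 32.2141 -21.3997  27.6567]
 [ 32.266   21.7079  27.6306]]
```

Request:
{"op": "apply_moves", "data": {"delta_pos": [[0.06,0.01,0.2],[0,0,0.2],[0,0,0.1],[0,0,0.1],[0,0,0.1],[0,0,0.05],[0,0,0.05],[0,0,0],[0,0,0]], "dr": [[0,0,0],[0,0,0],[0,0,0],[0,0,0],[0,0,0],[0,0,0],[0,0,0],[0,0,0],[0,0,0]]}}

```text
clock: 9.9
eef_pos: [0.6008, -0.2264, 0.1319]
orientation: [0.0, 0.116, 0.993, -0.0]
wrist_force: [-0.4, 0.4, -1.9]
gripper_width: 0.0115
grip_force: 39.2
```

It has entered the well with no contact force, so I'll continue down gently.

Request:
{"op": "apply_moves", "data": {"delta_pos": [[0,0,0.08],[0,0,0.08],[0,0,0.08],[0,0,0.08],[0,0,0.08],[0,0,0.04],[0,0,0]], "dr": [[0,0,0],[0,0,0],[0,0,0],[0,0,0],[0,0,0],[0,0,0],[0,0,0]]}}

```text
clock: 10.6
eef_pos: [0.6006, -0.2263, 0.1205]
orientation: [-0.0, 0.116, 0.993, 0.0]
wrist_force: [0.0, -0.4, -2.0]
gripper_width: 0.0115
grip_force: 39.2
```

Request:
{"op": "apply_moves", "data": {"delta_pos": [[0,0,0.06],[0,0,0.06],[0,0,0.04],[0,0,0.03],[0,0,0],[0,0,0]], "dr": [[0,0,0],[0,0,0],[0,0,0],[0,0,0],[0,0,0],[0,0,0]]}}

```text
clock: 11.2
eef_pos: [0.6008, -0.2264, 0.1161]
orientation: [0.0, 0.116, 0.993, -0.0]
wrist_force: [-0.2, 0.2, -2.3]
gripper_width: 0.0119
grip_force: 39.2
```

Request:
{"op": "apply_moves", "data": {"delta_pos": [[0,0,0.03],[0,0,0.02],[0,0,0],[0,0,0]], "dr": [[0,0,0],[0,0,0],[0,0,0],[0,0,0]]}}

```text
clock: 11.6
eef_pos: [0.6009, -0.2265, 0.1153]
orientation: [0.0, 0.116, 0.993, -0.0]
wrist_force: [-1.0, 1.6, 1.6]
gripper_width: 0.0117
grip_force: 39.8
```

The vertical force rose by about 4 N at the expected seated height, so the block is on the well floor. I'll release it, lift off and check.

Request:
{"op": "apply_moves", "data": {"delta_pos": [[0,0,0],[0,0,0],[0,0,0],[0,0,0],[0,0,-0.5],[0,0,-0.8],[0,0,-1],[0,0,-1],[0,0,-0.7],[0,0,0],[0,0,0]], "dr": [[0,0,0],[0,0,0],[0,0,0],[0,0,0],[0,0,0],[0,0,0],[0,0,0],[0,0,0],[0,0,0],[0,0,0],[0,0,0]], "gripper": 40}}

```text
clock: 12.7
eef_pos: [0.6008, -0.2264, 0.2152]
orientation: [0.0, 0.116, 0.993, -0.0]
wrist_force: [-1.5, 0.2, -0.5]
gripper_width: 0.0401
grip_force: 0.0
```

```bash
python3 - <<'E'
from w import *
s=state();T=tool(s);print(s["clock"],s["eef_pos"],s["gripper_width"],s["wrist_force"])
p=shot("wrist")
for r in boxes_of(p,"start_button")[:3]:
  x=np.array(r["box"])*[560,420,560,420];u=x[:2]+x[2:]/2;X=atz(p,*u,.085);print(r["p"],x,X,np.linalg.inv(T)@np.append(X,1)/.025)
c,sn=np.cos(np.radians(-13.3)),np.sin(np.radians(-13.3));H=np.array([.6008,-.2264])-np.array([25*c,25*sn])/1e3
print("nominal",H+np.array([[c,-sn],[sn,c]])@[-.078,.055])
cv2.imwrite("pics/g.png",p["color"])
np.savez("g.npz",color=p["color"],wc=p["wc"],vfov=p["vfov"],cx=p["cx"],cy=p["cy"])
E
```

```text
12.7 [ 0.6008 -0.2264  0.2152] 0.04005372828908603 [-1.4677  0.192  -0.5448]
0.82 [344.792  25.284  40.32   44.1  ] [ 0.5093 -0.1482  0.085 ] [ 4.2873  2.2026  5.2051 40.    ]
nominal [ 0.5132 -0.1492]
```

View pics/g.png

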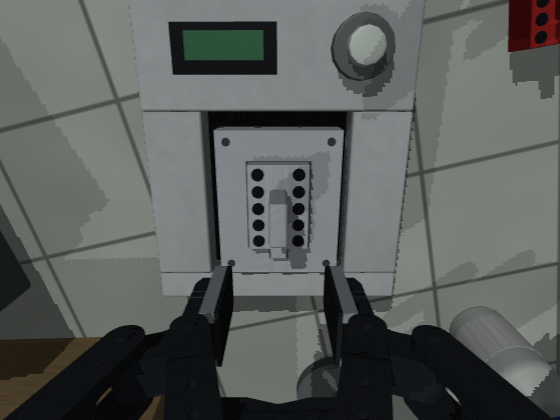

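The block sits level in the well with its tongue in the slot at (279,253). The button's cap is at (368,43), its collar around (362,46). I'll move halfway, close the fingers and take a second view for the button's height.

Request:
{"op": "apply_moves", "data": {"delta_pos": [[0.4,0.4,0],[0.6,0.6,0],[0.6,0.6,0],[0.5,0.6,0],[0,0,0],[0,0,0]], "dr": [[0,0,0],[0,0,0],[0,0,0],[0,0,0],[0,0,0],[0,0,0]], "gripper": 0}}

```text
clock: 13.4
eef_pos: [0.5621, -0.1606, 0.214]
orientation: [-0.001, 0.116, 0.993, 0.0]
wrist_force: [1.0, -0.9, -0.4]
gripper_width: 0.0001
grip_force: 0.0
```

```bash
python3 - <<'E'
from w import *
s=state();T=tool(s);print(s["clock"],s["eef_pos"],s["gripper_width"],s["wrist_force"])
p=shot("wrist");g=dict(np.load("g.npz"))
def cap(p,box):
    x,y,w,h=box;m=6;x0,y0=int(x-m),max(0,int(y-m));c=cv2.cvtColor(p["color"],cv2.COLOR_BGR2GRAY)[y0:int(y+h+m),x0:int(x+w+m)]
    _,b=cv2.threshold(c,0,255,cv2.THRESH_OTSU);n,l,st,ce=cv2.connectedComponentsWithStats(b)
    out=[]
    for i in range(1,n): out.append((st[i,4],*st[i,:4],*(ce[i]+[x0,y0])))
    return out
b=[r for r in boxes_of(p,"start_button")][0];x=np.array(b["box"])*[560,420,560,420];print(b["p"],x)
print(np.array(cap(p,x)));print(np.array(cap(g,[344.8,25.3,40.3,44.1])))
u=x[:2]+x[2:]/2
print("box tri",tri([ray(g,365,47.3),ray(p,*u)]),"at .085",atz(p,*u,.085))
m=cv2.resize(p["color"][int(x[1])-30:int(x[1])+90,int(x[0])-40:int(x[0])+100],None,fx=4,fy=4);h=cv2.resize(g["color"][0:120,300:440],None,fx=4,fy=4)
print(int(x[1])-30,int(x[0])-40,m.shape)
k=min(m.shape[1],400);cv2.imwrite("pics/h.png",np.hstack([m[:,80:480],h[:,80:480]]))
np.savez("h.npz",color=p["color"],wc=p["wc"],vfov=p["vfov"],cx=p["cx"],cy=p["cy"])
E
```

```text
13.4 [ 0.5621 -0.1606  0.214 ] 6.072875820592583e-05 [ 1.0024 -0.8879 -0.4091]
0.72 [400.512 348.306  49.112  48.006]
[[747.      11.       0.      50.      30.     437.6881 351.3788]
 [ 41.       0.      43.       7.      11.     396.5854 390.439 ]]
[[  39.        0.        0.        9.        9.      340.5385   21.3846]
 [  19.       48.        0.        5.        7.      388.6842   20.8947]
 [1167.       11.        5.       37.       41.      366.9692   43.8346]
 [   2.        0.       54.        1.        2.      338.       73.5   ]]
box tri [ 0.5164 -0.1638  0.2943] at .085 [ 0.7348 -0.0722  0.085 ]
318 360 (408, 560, 3)Traceback (most recent call last):
  File "<stdin>", line 16, in <module>
    return _nx.concatenate(arrs, 1, dtype=dtype, casting=casting)
           ~~~~~~~~~~~~~~~^^^^^^^^^^^^^^^^^^^^^^^^^^^^^^^^^^^^^^^
ValueError: all the input array dimensions except for the concatenation axis must match exactly, but along dimension 0, the array at index 0 has size 408 and the array at index 1 has size 480
```

I've used all ten views, so the second measurement will be numeric only: predict where the cap falls and segment it there.

```bash
python3 - <<'E'
from w import *
p=shot("wrist");g=dict(np.load("g.npz"));T=tool(state())
def cap(p,u,v,r=30):
    x0,y0=int(u-r),max(0,int(v-r));c=cv2.cvtColor(p["color"],cv2.COLOR_BGR2GRAY)[y0:int(v+r),x0:int(u+r)]
    _,b=cv2.threshold(c,0,255,cv2.THRESH_OTSU);n,l,st,ce=cv2.connectedComponentsWithStats(b)
    return [(st[i,4],*(st[i,:2]+[x0,y0]),*st[i,2:4],*(ce[i]+[x0,y0])) for i in range(1,n) if st[i,4]>50]
X=atz(g,367,43.8,.088);u=proj(p,X);print("pred",X,u)
for r in (22,26,30):print(r,np.array(cap(p,*u,r)))
for b in boxes_of(p,"start_button"): print(b["p"],np.array(b["box"])*[560,420,560,420])
for c in cap(p,*u,22):
    X=tri([ray(g,367,43.8),ray(p,c[5],c[6])]);print("tri",X,(np.linalg.inv(T)@np.append(X,1))[:3]/.025)
E
```

```text
pred [ 0.5078 -0.1473  0.088 ] (np.float64(279.69968431030287), np.float64(129.28894078737346))
22 [[952.     260.     115.      35.      36.     276.9664 132.1891]]
26 [[ 66.     253.     103.      12.      11.     256.6061 106.1061]
 [ 84.     292.     103.      13.      14.     300.2381 106.9286]
 [959.     260.     114.      35.      37.     276.9562 132.1272]]
30 [[503.     249.      99.      60.      31.     280.4215 105.829 ]
 [975.     260.     114.      35.      37.     277.0062 132.1887]
 [136.     249.     136.      14.      23.     253.1912 151.9338]]
0.61 [260.4   115.92   37.184  35.28 ]
tri [ 0.5082 -0.1493  0.0964] [ 2.2277 -0.029   4.7223]
```

Request:
{"op": "apply_moves", "data": {"delta_pos": [[0.5,0,0],[0.6,0,0],[0.6,0,0.2],[0.5,0,0.6],[0,0,0.8],[0,0,0.8],[0,0,0.6],[0,0,0.4],[0,0,0.1],[0,0,0],[0,0,0]], "dr": [[0,0,0],[0,0,0],[0,0,0],[0,0,0],[0,0,0],[0,0,0],[0,0,0],[0,0,0],[0,0,0],[0,0,0],[0,0,0]]}}

```text
clock: 14.7
eef_pos: [0.5094, -0.1485, 0.1281]
orientation: [0.001, 0.116, 0.993, -0.0]
wrist_force: [0.4, -0.0, 0.5]
gripper_width: 0.0005
grip_force: 0.0
```

Request:
{"op": "apply_moves", "data": {"delta_pos": [[0,0,0.1],[0,0,0.1],[0,0,0.1],[0,0,0],[0,0,0]], "dr": [[0,0,0],[0,0,0],[0,0,0],[0,0,0],[0,0,0]]}}

```text
clock: 15.2
eef_pos: [0.5088, -0.148, 0.1197]
orientation: [-0.0, 0.116, 0.993, 0.0]
wrist_force: [-0.2, -1.0, 0.4]
gripper_width: -0.0001
grip_force: 0.0
```

Request:
{"op": "apply_moves", "data": {"delta_pos": [[0,0,0.1],[0,0,0.1],[0,0,0.1],[0,0,0],[0,0,0]], "dr": [[0,0,0],[0,0,0],[0,0,0],[0,0,0],[0,0,0]]}}

```text
clock: 15.7
eef_pos: [0.5091, -0.1482, 0.113]
orientation: [0.0, 0.116, 0.993, -0.0]
wrist_force: [-2.3, 1.7, 7.8]
gripper_width: -0.0001
grip_force: 4.0
```

Request:
{"op": "apply_moves", "data": {"delta_pos": [[0,0,0.06],[0,0,0.04],[0,0,0],[0,0,0]], "dr": [[0,0,0],[0,0,0],[0,0,0],[0,0,0]]}}

```text
clock: 16.1
eef_pos: [0.5093, -0.1483, 0.1127]
orientation: [0.0, 0.116, 0.993, -0.0]
wrist_force: [-9.8, 4.5, 26.7]
gripper_width: -0.0004
grip_force: 13.2
```

It reached a hard stop at fingertip height 0.0907, about 6 mm below the measured button top (0.0964). I'll back off in steps to confirm it springs back.

Request:
{"op": "apply_moves", "data": {"delta_pos": [[0,0,-0.1],[0,0,-0.13],[0,0,0],[0,0,0]], "dr": [[0,0,0],[0,0,0],[0,0,0],[0,0,0]]}}

```text
clock: 16.5
eef_pos: [0.5092, -0.1482, 0.1156]
orientation: [0.0, 0.116, 0.993, -0.0]
wrist_force: [1.2, 0.1, 3.5]
gripper_width: 0.0002
grip_force: 1.6
```

Request:
{"op": "apply_moves", "data": {"delta_pos": [[0,0,-0.08],[0,0,0],[0,0,0]], "dr": [[0,0,0],[0,0,0],[0,0,0]]}}

```text
clock: 16.8
eef_pos: [0.509, -0.1482, 0.1175]
orientation: [0.0, 0.116, 0.993, -0.0]
wrist_force: [1.3, -0.0, 2.9]
gripper_width: -0.0001
grip_force: 1.1
```

Request:
{"op": "apply_moves", "data": {"delta_pos": [[0,0,-0.3],[0,0,-0.6],[0,0,-0.9],[0,0,-1],[0,0,-0.6],[0,0,0],[0,0,0],[0,0,0]], "dr": [[0,0,0],[0,0,0],[0,0,0],[0,0,0],[0,0,0],[0,0,0],[0,0,0],[0,0,0]]}}

```text
clock: 17.6
eef_pos: [0.5079, -0.1476, 0.2011]
orientation: [-0.001, 0.116, 0.993, 0.001]
wrist_force: [-0.3, -0.3, 0.1]
gripper_width: -0.0001
grip_force: 0.0
```

The force fell with height as a spring would: 3.5 N at 2.9 mm up and 2.9 N at 4.8 mm up. So the button was fully pressed and came back. The arm is clear, so I'll hand in.

```bash
python3 -c "
from rig import *
print(finish_job())"
```

```text
the job is handed in; nothing more can be done
None
```

The tongued tube block is seated in the heater well and released, the start button was pressed to its stop and sprang back, and the job is handed in at about 18 s with the arm clear; no verdict was returned.

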